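Slide the bracket blank into the drill jig

TASK

Get the grey aluminium bracket blank ready for drilling: with the fingertips, push it flat along the bench, pinless end first, under the low steel bridge of the green drill jig until it rests fully home against the end stop. Never lift or tip the blank and do not touch its brass pin; leave everything else on the bench where it is, then take the hand away.

Things in the scene. Friction and masses are not known exactly. Their poses are not given: they have to be found in the camera images.
- plate: Bracket blank: loose flat grey aluminium plate, 120 mm long (its x), 72 wide (its y), 20 thick, 0.4 to 0.7 kg, lying on the bench (z = 0). Origin: centre of its underside. +x points to its leading end (two small dark punch marks), which goes into the jig first; the brass pin stands near the trailing end.
- pin: Polished brass pin fixed upright on the blank, 18 mm diameter, 40 mm tall, its top 60 mm above the bench. Origin: centre of its foot, on the blank's top, on its centre line, 26 mm behind the blank's centre (34 mm in from the trailing edge). The robot must not touch it.
- jig: Drill jig, fixed to the bench. Origin: on the bench, on its channel's centre line; x is the direction of pushing in, z up. Green side rails 23 mm high, inner faces 42 mm either side of the centre line, from x = -0.017 to 0.062; bolted feet outside them to 76 mm, 14 mm high. When the blank is home its centre is at jig x = 0.002, its trailing edge at x = -0.058.
- jig_stop (a point): Middle of the end stop's face that meets the blank (jig x = 0.062), on the centre line, 10 mm above the bench, axes as the jig's. The green stop is 23 mm high.
- ribbed_cap: Loose black ribbed cap, 84 mm across, 54 mm high, origin at the centre of its underside; a bystander.
- tape_black: Loose roll of black tape lying flat, 90 mm across, 19 mm high, origin at the centre of its underside; a bystander.
- spark_plug_a: Loose spark plug lying down, 68 mm long, 23 mm thick, origin under its centre; a bystander.
- bolt_m10: Loose bolt with nut lying down, 50 mm long, 18 mm thick, origin under its centre; a bystander.
- jig_bridge (a point): Middle of the steel bridge's underside, 23 mm above the bench (3 mm above the blank's top). The bridge spans the channel from jig x = 0.002 to 0.042; its top is at 35 mm, with brass bushings and screw heads up to 41 mm.
- jig_mouth (a point): Middle of the jig's open mouth, on the bench at jig x = -0.056. Two lead-ins, 22 mm high, narrow from here from 63 to 42 mm either side of the centre line. The thin black cord on the bench here is no obstacle. A tangle of wires is fixed behind the work: up to 15 mm high from world x = 0.628 on, 62 mm in its coil; single wires 5 mm thick lie nearer.

How it is judged:
By the outcome, as a careful person would: the job done as asked, in the order asked, and still so for the second after the job is handed in, with the robot touching nothing.
It also fails if it takes over 72 s, if anything falls off the work surface, if the arm or the gripper's body presses on something with over 40 N, if the wrist force passes 120 N, or if a joint passes its speed limit or range.

ROBOT

A 6-joint arm with a two-finger parallel gripper is mounted at the origin on a cart in front of the work surface, level with it; the furniture and walls round the work are solid. World frame = base frame: x ahead of the robot, y to its left, z up, the work surface at z = 0. Lengths are in m, angles in rad, forces in N, time in s.
With the tool pointing down it reaches from about 0.25 to 0.725 m from the base axis. Payload 4 kg.
Tool frame: the origin (TCP) lies between the finger pads; the fingertips stand 11 mm ahead of it and the grasp point (between the pads) lies 8 mm behind it (bot.tip_extent is the distance from the TCP to the fingertips, in m); z points along the fingers, y is the line along which they close (so a half turn about z gives the same grasp; the last joint's range is limited). The gripper opens to 85 mm and grips with 20 to 120 N. Pads are 22 mm wide; open, the fingers measure 114 mm over their backs; the gripper's body (76 mm by 85 mm) begins 54 mm behind the grasp point. The pads swing forward as they close: fully open they stand 13 mm farther back than shut.
Start: joints at [1.155, 0.241, 0.005, 1.335, 0, 1.571], TCP at [0.202, 0.457, 0.242] pointing down, gripper open.
Joint ranges: [-2.72, 2.72], [-1.05, 1.87], [-1.09, 1.28], [-1.99, 2.15], [-1.42, 1.44], [-3.14, 3.14]. Speed limits (rad/s): [2.79, 2.79, 3.14, 3.14, 3.14, 3.14].

INTERFACE

Orientations are given as a unit quaternion [x, y, z, w].
In Python, from workcell import bot gives the robot as it stands. The module is installed in compiled form; this text tells all that it offers.
- The arm moves only by the tool drive_tool, never from a script. Its argument "rows" is a list of rows, each an object of numbers: "dx", "dy", "dz": the shift along the tool's x, y, z in units of 50 mm (1.0 is 50 mm); "wx", "wy", "wz": the turn, a rotation vector about the tool's x, y, z in units of 5 degrees (1.0 is 5 degrees); "hand": the finger opening in mm, from 0 to 85.4. A call has 1 to 20 rows; each row is the pose to reach, as a shift and turn from the pose commanded when the call began, along the tool's axes at that moment; what a row does not reach only later rows make up. A row lasts 1/10 s, in which the tool goes at most 50 mm and 8.59 degrees, less where a joint would pass 70% of its speed; a pose out of reach is approached as far as the arm can. A call with a gripper value outside its range is refused whole. The fingers move at their own pace and stop on an object; the grip force is fixed at half the most. Time passes only in rows, so rows that repeat a pose let the fingers close. It gives the time, the measured TCP pose, the force, the opening and the grip force at its end, in the units of the state.
- bot.get_obs(): the state, without advancing time (a new reading comes with each control period).
- bot.camera(name): name is "scene" or "top" or "wrist"; returns the picture (420x560x3 uint8, red, green, blue); there is no depth.
- bot.get_calibration(name): a dict with "vfov" (degrees; the focal length in pixels is half the picture's height over the tangent of half this angle, whatever the lens; pixels are square), "cx", "cy" (the principal point, pixels), "k1" (the pictures are not rectified: a ray, as slopes to the right and down, at radius r is drawn at 1 + k1 r^2 times it, then the intrinsics apply), "origin" and "rotation" of the camera in the world; the wrist camera has in their place "mount" (4x4, takes a point from camera to tool coordinates, whose origin is the TCP and whose axes are the flange's). Camera axes: x right, y up, looking along -z (the intrinsics and any distortion apply to the point x, -y, -z); pixel columns grow to the right and rows downward; lengths in m; the calibration is good to about 2 mm. A picture is of the moment at which its call begins: read the wrist's pose just before it. get_calibration takes no time and is no camera call.
- bot.job_done(): hands the job in; it is judged then, once.
Trained networks look in the newest picture that a camera, given by its name, has taken for a name from the list of things; names that differ only in an ending like _2 or _b are one class to them, and where a whole thing is asked for, a point or a joint stands for the part that bears it (a point fixed in the world has none). Each returns a list of dicts, best first, with "score" (0 to 1); they miss things now and then, are a little off and sometimes report something else, mostly with a low value. They report only what shows in the picture. A call takes as long as a camera call.
- bot.look_for(camera, thing): "extent" ([centre column, centre row, width, height] in pixels, round what is visible of it).
- bot.outline_of(camera, thing): "region" (420x560 bool, what is visible of it) and "extent" ([centre column, centre row, width, height] in pixels, round what is visible of it).
The state is a dict: "clock": time; "joint_pos": joint angles; "joint_vel": joint speeds; "tau": joint torques, N m; "eef_pos": TCP position; "tool_rot": TCP orientation; "ft_force": force on the tool from outside, world axes, zero at the start; "ft_torque": the same for the moment, N m; "grip_width": finger opening in m; "grasp_force": force on a finger pad.
Only numpy, scipy, OpenCV 4.12 (cv2) and the standard library are available. Lean on these libraries where they do the work, as an engineer would, in place of code of your own. Each camera call takes 0.05 s, during which the arm holds its last target. There are 200 camera calls.

## Working session

There is one attempt and no reset: what is moved stays moved. The work goes in short steps, Python scripts to look and compute and a tool call to move; the robot and the scene stay as the last step left them, time stands still between calls to the robot, and variables do not carry over. Pictures are saved under pics/ and viewed, at most 10 in all, crops included, and the job is handed in when it is done.

Besides the shell and the picture viewer there is one more tool, called after "Call:" in YAML: its name, and indented under it one key for each argument. drive_tool: Moves the arm, as the interface text tells. Its arguments: {"type":"object","properties":{"rows":{"type":"array","items":{"type":"object","properties":{"dx":{"type":"number"},"dy":{"type":"number"},"dz":{"type":"number"},"wx":{"type":"number"},"wy":{"type":"number"},"wz":{"type":"number"},"hand":{"type":"number"}}}}},"required":["rows"]}

```bash
mkdir -p pics
cat > h.py <<'E'
import numpy as np, cv2
from scipy.spatial.transform import Rotation as R
from workcell import bot
def cam(name,obs=None):
    c=bot.get_calibration(name)
    if name=='wrist':
        m=np.array(c['mount']); Rt=R.from_quat(obs['tool_rot']).as_matrix()
        return c, np.array(obs['eef_pos'])+Rt@m[:3,3], Rt@m[:3,:3]
    return c,np.array(c['origin']),np.array(c['rotation']).reshape(3,3)
def ray(C,px):
    c,o,Rm=C; f=210/np.tan(np.radians(c['vfov'])/2)
    K=np.array([[f,0,c['cx']],[0,f,c['cy']],[0,0,1.]])
    d=(np.array(px,float)-[c['cx'],c['cy']])/f; u=d.copy()
    for _ in range(20): u=d/(1+c['k1']*(u@u))
    return Rm@np.array([u[0],-u[1],-1])
def onz(C,px,z):
    r=ray(C,px); return C[1]+r*(z-C[1][2])/r[2]
def proj(C,p):
    c,o,Rm=C; f=210/np.tan(np.radians(c['vfov'])/2)
    q=Rm.T@(np.array(p)-o); u=np.array([q[0],-q[1]])/-q[2]
    return u*(1+c['k1']*(u@u))*f+[c['cx'],c['cy']]
E
python3 - <<'E'
from h import *
ims=[]
for n in ['top','scene']:
    C=cam(n); im=bot.camera(n); cv2.imwrite(f'pics/{n}0.png',cv2.cvtColor(im,cv2.COLOR_RGB2BGR)); print(n,C[0]['origin'],C[0]['vfov'],C[0]['k1'])
    for t,z in [('plate',.02),('pin',.06),('jig',.02),('ribbed_cap',.054),('tape_black',.019),('spark_plug_a',.01),('bolt_m10',.01)]:
        for r in bot.outline_of(n,t)[:2]:
            m=r['region'].astype(np.uint8); 
            box=cv2.minAreaRect(np.argwhere(m)[:,::-1].astype(np.float32))
            pts=[onz(C,p,z)[:2].round(3).tolist() for p in cv2.boxPoints(box)]
            print(t,round(r['score'],2),np.round(r['extent']),onz(C,r['extent'][:2],z).round(3),pts)
print(bot.get_obs()['clock'],bot.get_obs()['tool_rot'])
E
```

```text
Traceback (most recent call last):
  File "h.py", line 9, in cam
    return c,np.array(c['origin']),np.array(c['rotation']).reshape(3,3)
                                   ~~~~~~~~~~~~~~~~~~~~~~~~~~~~~~~^^^^^
ValueError: cannot reshape array of size 4 into shape (3,3)
```

Rotation is a quaternion.

```bash
sed -i "s/np.array(c\['rotation'\]).reshape(3,3)/R.from_quat(c['rotation']).as_matrix()/" h.py
python3 - <<'E'
from h import *
for n in ['top','scene']:
    C=cam(n); im=bot.camera(n); cv2.imwrite(f'pics/{n}0.png',cv2.cvtColor(im,cv2.COLOR_RGB2BGR)); print(n,C[0])
    for t,z in [('plate',.02),('pin',.06),('jig',.02),('ribbed_cap',.054),('tape_black',.019),('spark_plug_a',.01),('bolt_m10',.01)]:
        for r in bot.outline_of(n,t)[:2]:
            m=r['region'].astype(np.uint8); 
            box=cv2.minAreaRect(np.argwhere(m)[:,::-1].astype(np.float32))
            pts=[onz(C,p,z)[:2].round(3).tolist() for p in cv2.boxPoints(box)]
            print(t,round(r['score'],2),np.round(r['extent']),onz(C,r['extent'][:2],z).round(3),pts)
print(bot.get_obs()['clock'],bot.get_obs()['tool_rot'])
E
```

```text
top {'vfov': 44.468285120473645, 'cx': 276.3976187482948, 'cy': 208.66620050419513, 'k1': -0.032405958393176094, 'origin': array([0.38858988, 0.03514831, 1.52691555]), 'rotation': array([ 0.04961503, -0.03946838, -0.69572011,  0.7155097 ])}
plate 0.71 [374. 232.  42.  25.] [ 0.518 -0.229  0.02 ] [[0.489, -0.166], [0.562, -0.171], [0.556, -0.295], [0.484, -0.29]]
pin 0.58 [385. 229.  11.   8.] [ 0.524 -0.253  0.06 ] [[0.53, -0.245], [0.53, -0.265], [0.513, -0.265], [0.512, -0.245]]
jig 0.72 [321. 239.  46.  52.] [ 0.494 -0.073  0.02 ] [[0.569, 0.01], [0.579, -0.128], [0.43, -0.137], [0.42, -0.0]]
jig 0.59 [332. 170.  35.  32.] [ 0.701 -0.103  0.02 ] [[0.757, -0.057], [0.759, -0.147], [0.671, -0.148], [0.669, -0.059]]
ribbed_cap 0.64 [173. 264.  29.  32.] [0.407 0.351 0.054] [[0.452, 0.396], [0.454, 0.312], [0.374, 0.308], [0.372, 0.392]]
tape_black 0.64 [333. 167.  30.  30.] [ 0.709 -0.106  0.019] [[0.712, -0.042], [0.778, -0.103], [0.719, -0.164], [0.653, -0.102]]
spark_plug_a 0.54 [200. 263.  22.   4.] [0.413 0.28  0.01 ] [[0.406, 0.312], [0.427, 0.313], [0.429, 0.251], [0.408, 0.25
[... 480 characters left out ...]
89, -0.276]]
jig 0.61 [316. 263.  76.  68.] [ 0.488 -0.082  0.02 ] [[0.417, -0.007], [0.6, 0.016], [0.57, -0.135], [0.403, -0.142]]
ribbed_cap 0.67 [165. 198.  29.  30.] [0.395 0.321 0.054] [[0.411, 0.408], [0.461, 0.347], [0.382, 0.258], [0.336, 0.315]]
tape_black 0.97 [374. 218.  38.  29.] [ 0.701 -0.112  0.019] [[0.655, -0.073], [0.759, -0.048], [0.758, -0.144], [0.657, -0.163]]
spark_plug_a 0.64 [185. 215.  17.  16.] [0.412 0.276 0.01 ] [[0.404, 0.312], [0.427, 0.322], [0.426, 0.257], [0.403, 0.248]]
bolt_m10 0.61 [215. 236.  10.  11.] [0.409 0.163 0.01 ] [[0.406, 0.193], [0.418, 0.195], [0.412, 0.146], [0.399, 0.144]]
0.8 [ 2.06403111e-01  9.78467044e-01 -1.32805337e-05  8.40561901e-06]
```

View pics/top0.png

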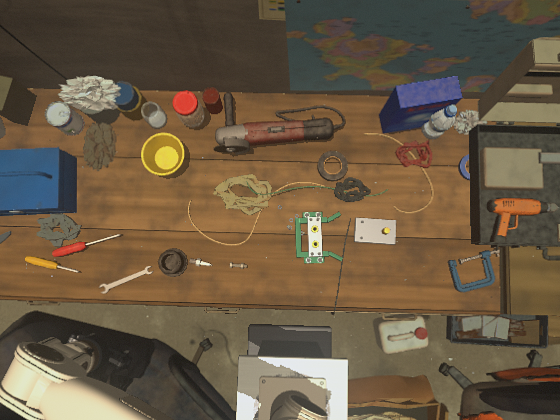

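View pics/scene0.png

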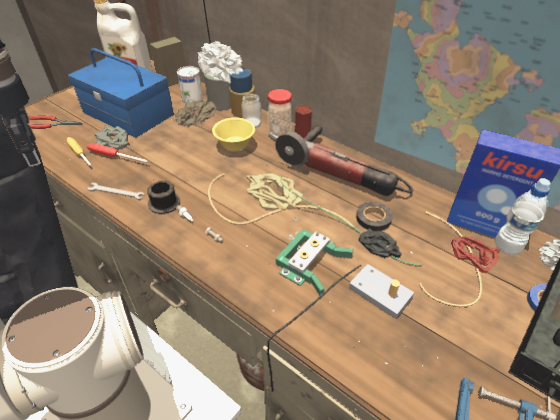

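The top view shows the plate near (374,232), with its pin towards image right (−y). The jig is at (321,239) with its mouth facing the plate, and the wire tangle is behind it around (352,188). The plate has to move in +y, and it sits about 25 mm too far in +x, so I need a close look next.

```bash
cat >> h.py <<'E'
def goto(p,ydir_deg):
    "row (tool frame units) for a tool-down pose with tool y along world heading ydir_deg"
    o=bot.get_obs(); R0=R.from_quat(o['tool_rot']); a=np.radians(ydir_deg)
    y=np.array([np.cos(a),np.sin(a),0]); z=np.array([0,0,-1.]); x=np.cross(y,z)
    R1=R.from_matrix(np.column_stack([x,y,z]))
    d=R0.inv().apply(np.array(p)-o['eef_pos'])/.05; w=np.degrees((R0.inv()*R1).as_rotvec())/5
    print('d',d.round(3),'w',w.round(2),'x',x.round(3),'tcp',np.round(o['eef_pos'],4),'t',o['clock'],'F',np.round(o['ft_force'],1),'q',np.round(o['joint_pos'],2))
E
python3 - <<'E'
from h import *
print(bot.get_calibration('wrist'))
goto([.48,-.16,.26],-86); goto([.48,-.16,.26],4)
E
```

```text
{'vfov': 69.65686497437744, 'cx': 271.3983816410361, 'cy': 207.63595122229017, 'k1': 0.004634112407833948, 'mount': array([[-8.15957021e-04,  9.53975373e-01,  2.99883848e-01,
         7.68157697e-02],
       [ 9.99999482e-01,  9.60794075e-04, -3.35520861e-04,
        -4.72471204e-04],
       [-6.08205262e-04,  2.99883419e-01, -9.53975663e-01,
        -1.32423075e-01],
       [ 0.00000000e+00,  0.00000000e+00,  0.00000000e+00,
         1.00000000e+00]])}
d [-10.074  -9.049  -0.353] w [ 0.    0.   30.44] x [0.998 0.07  0.   ] tcp [0.202  0.4574 0.2423] t 0.8 F [-0.1  0.3  0.2] q [ 1.15  0.24  0.    1.34 -0.    1.57]
d [-10.074  -9.049  -0.353] w [-0.    0.   12.44] x [-0.07   0.998  0.   ] tcp [0.202  0.4574 0.2423] t 0.8 F [-0.1  0.3  0.2] q [ 1.15  0.24  0.    1.34 -0.    1.57]
```

```bash
python3 -c "
from h import *
goto([.53,-.16,.26],-86)"
```

```text
d [-10.989  -8.645  -0.353] w [ 0.    0.   30.44] x [0.998 0.07  0.   ] tcp [0.202  0.4574 0.2423] t 0.8 F [-0.1  0.3  0.2] q [ 1.15  0.24  0.    1.34 -0.    1.57]
```

Call:
drive_tool:
  rows:
    - {"dx":-11,"dy":-8.65,"dz":-0.35,"wz":30.4,"hand":85}
    - {"dx":-11,"dy":-8.65,"dz":-0.35,"wz":30.4,"hand":85}
    - {"dx":-11,"dy":-8.65,"dz":-0.35,"wz":30.4,"hand":85}
    - {"dx":-11,"dy":-8.65,"dz":-0.35,"wz":30.4,"hand":85}
    - {"dx":-11,"dy":-8.65,"dz":-0.35,"wz":30.4,"hand":85}
    - {"dx":-11,"dy":-8.65,"dz":-0.35,"wz":30.4,"hand":85}
    - {"dx":-11,"dy":-8.65,"dz":-0.35,"wz":30.4,"hand":85}
    - {"dx":-11,"dy":-8.65,"dz":-0.35,"wz":30.4,"hand":85}
    - {"dx":-11,"dy":-8.65,"dz":-0.35,"wz":30.4,"hand":85}
    - {"dx":-11,"dy":-8.65,"dz":-0.35,"wz":30.4,"hand":85}
    - {"dx":-11,"dy":-8.65,"dz":-0.35,"wz":30.4,"hand":85}
    - {"dx":-11,"dy":-8.65,"dz":-0.35,"wz":30.4,"hand":85}
    - {"dx":-11,"dy":-8.65,"dz":-0.35,"wz":30.4,"hand":85}
    - {"dx":-11,"dy":-8.65,"dz":-0.35,"wz":30.4,"hand":85}
    - {"dx":-11,"dy":-8.65,"dz":-0.35,"wz":30.4,"hand":85}
    - {"dx":-11,"dy":-8.65,"dz":-0.35,"wz":30.4,"hand":85}
    - {"dx":-11,"dy":-8.65,"dz":-0.35,"wz":30.4,"hand":85}
    - {"dx":-11,"dy":-8.65,"dz":-0.35,"wz":30.4,"hand":85}
    - {"dx":-11,"dy":-8.65,"dz":-0.35,"wz":30.4,"hand":85}
    - {"dx":-11,"dy":-8.65,"dz":-0.35,"wz":30.4,"hand":85}

```text
invalid input at $.rows[0]: expected keys dx, dy, dz, wx, wy, wz, hand
```

Call:
drive_tool:
  rows:
    - {"dx":-11,"dy":-8.65,"dz":-0.35,"wx":0,"wy":0,"wz":30.4,"hand":85}
    - {"dx":-11,"dy":-8.65,"dz":-0.35,"wx":0,"wy":0,"wz":30.4,"hand":85}
    - {"dx":-11,"dy":-8.65,"dz":-0.35,"wx":0,"wy":0,"wz":30.4,"hand":85}
    - {"dx":-11,"dy":-8.65,"dz":-0.35,"wx":0,"wy":0,"wz":30.4,"hand":85}
    - {"dx":-11,"dy":-8.65,"dz":-0.35,"wx":0,"wy":0,"wz":30.4,"hand":85}
    - {"dx":-11,"dy":-8.65,"dz":-0.35,"wx":0,"wy":0,"wz":30.4,"hand":85}
    - {"dx":-11,"dy":-8.65,"dz":-0.35,"wx":0,"wy":0,"wz":30.4,"hand":85}
    - {"dx":-11,"dy":-8.65,"dz":-0.35,"wx":0,"wy":0,"wz":30.4,"hand":85}
    - {"dx":-11,"dy":-8.65,"dz":-0.35,"wx":0,"wy":0,"wz":30.4,"hand":85}
    - {"dx":-11,"dy":-8.65,"dz":-0.35,"wx":0,"wy":0,"wz":30.4,"hand":85}
    - {"dx":-11,"dy":-8.65,"dz":-0.35,"wx":0,"wy":0,"wz":30.4,"hand":85}
    - {"dx":-11,"dy":-8.65,"dz":-0.35,"wx":0,"wy":0,"wz":30.4,"hand":85}
    - {"dx":-11,"dy":-8.65,"dz":-0.35,"wx":0,"wy":0,"wz":30.4,"hand":85}
    - {"dx":-11,"dy":-8.65,"dz":-0.35,"wx":0,"wy":0,"wz":30.4,"hand":85}
    - {"dx":-11,"dy":-8.65,"dz":-0.35,"wx":0,"wy":0,"wz":30.4,"hand":85}
    - {"dx":-11,"dy":-8.65,"dz":-0.35,"wx":0,"wy":0,"wz":30.4,"hand":85}
    - {"dx":-11,"dy":-8.65,"dz":-0.35,"wx":0,"wy":0,"wz":30.4,"hand":85}
    - {"dx":-11,"dy":-8.65,"dz":-0.35,"wx":0,"wy":0,"wz":30.4,"hand":85}
    - {"dx":-11,"dy":-8.65,"dz":-0.35,"wx":0,"wy":0,"wz":30.4,"hand":85}
    - {"dx":-11,"dy":-8.65,"dz":-0.35,"wx":0,"wy":0,"wz":30.4,"hand":85}

```text
clock: 2.8
eef_pos: [0.5304, -0.1604, 0.2597]
tool_rot: [0.999, 0.038, -0.0, -0.0]
ft_force: [-1.3, 0.3, 0.1]
grip_width: 0.0851
grasp_force: 0.0
```

Run:
```python
from h import *
o=bot.get_obs(); C=cam('wrist',o); im=bot.camera('wrist')
cv2.imwrite('pics/w1.png',cv2.cvtColor(cv2.resize(im,(800,600)),cv2.COLOR_RGB2BGR)); cv2.imwrite('w1raw.png',cv2.cvtColor(im,cv2.COLOR_RGB2BGR))
for t,z in [('plate',.02),('pin',.06),('jig',.02),('jig_bridge',.023),('jig_stop',.01),('jig_mouth',0)]:
    for r in bot.outline_of('wrist',t)[:1]:
        m=r['region'].astype(np.uint8); box=cv2.minAreaRect(np.argwhere(m)[:,::-1].astype(np.float32))
        print(t,round(r['score'],2),np.round(r['extent']),onz(C,r['extent'][:2],z).round(4),np.round(cv2.boxPoints(box)).tolist(),[onz(C,p,z)[:2].round(4).tolist() for p in cv2.boxPoints(box)])
goto([.53,-.16,.26],-86)
```

```text
plate 0.98 [330. 184. 104.  69.] [ 0.5269 -0.2345  0.02  ] [[276.0, 207.0], [283.0, 150.0], [380.0, 162.0], [373.0, 219.0]] [[0.4911, -0.17], [0.5642, -0.1725], [0.5591, -0.2923], [0.4848, -0.297]]
pin 0.76 [353. 198.  23.  20.] [ 0.5205 -0.2545  0.06  ] [[339.0, 190.0], [350.0, 180.0], [366.0, 196.0], [356.0, 207.0]] [[0.5291, -0.2374], [0.542, -0.2474], [0.5244, -0.269], [0.5111, -0.2591]]
jig 0.86 [193. 189. 116. 116.] [ 0.5072 -0.0621  0.02  ] [[136.0, 130.0], [249.0, 129.0], [250.0, 246.0], [137.0, 247.0]] [[0.5746, 0.0053], [0.5861, -0.1294], [0.4341, -0.1389], [0.4211, 0.0128]]
jig_bridge 0.83 [194. 187. 111. 115.] [ 0.5109 -0.0644  0.023 ] [[137.0, 131.0], [249.0, 131.0], [249.0, 245.0], [137.0, 245.0]] [[0.5741, 0.0026], [0.5841, -0.1299], [0.4367, -0.1375], [0.4257, 0.0112]]
jig_mouth 0.97 [194. 189. 112. 115.] [ 0.5019 -0.0588  0.    ] [[137.0, 131.0], [249.0, 131.0], [249.0, 246.0], [137.0, 246.0]] [[0.5721, 0.0124], [0.5827, -0.1283], [0.4246, -0.1365], [0.4129, 0.0217]]
d [-0.007 -0.008 -0.003] w [ 0.   -0.    0.04] x [0.998 0.07  0.   ] tcp [ 0.5304 -0.1604  0.2599] t 3.15 F [-0.6 -0.1 -1. ] q [-0.29  0.34  0.19  1.42 -0.    2.77]
```

View pics/w1.png

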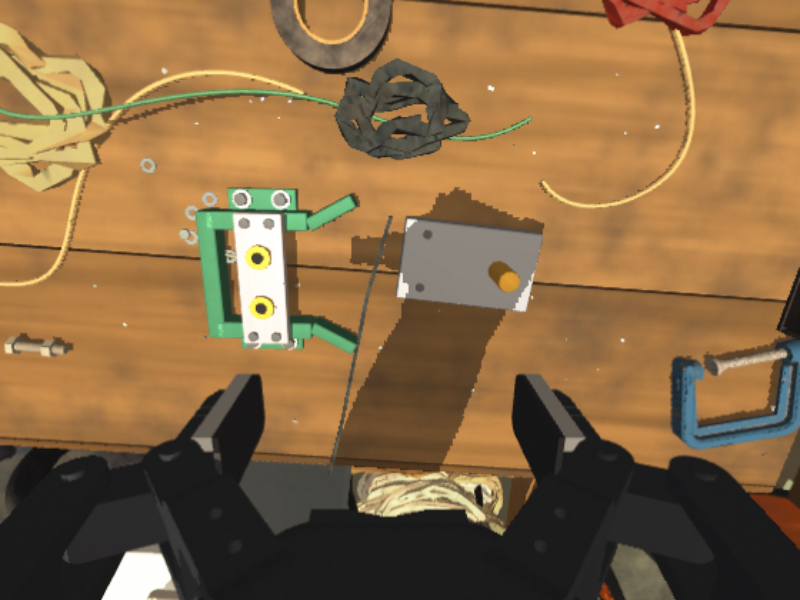

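The plate's top corners are at about (406,217), (543,234), (526,312) and (398,296). The bridge spans (234,213) to (289,345) with bushings at (258,258) and (261,308), and the lead-in tips are at (355,200) and (356,350). The black cord and cables are clear of the work.

Run:
```python
from h import *
C=cam('wrist',bot.get_obs()); s=.7
P=lambda l,z:np.array([onz(C,np.array(p)*s,z)[:2] for p in l])
pl=P([(406,217),(543,234),(526,312),(398,296)],.02)
print('plate',pl.round(4).tolist(),'c',pl.mean(0).round(4),[np.linalg.norm(pl[i]-pl[i-1]).round(4) for i in range(4)])
d=pl[0]-pl[1]+pl[3]-pl[2]; print('head',np.degrees(np.arctan2(d[1],d[0])))
b=P([(234,213),(282,212),(289,343),(243,346)],.035);print('bridge',b.round(4).tolist(),b.mean(0).round(4))
print('bush',P([(258,257),(261,308)],.041).round(4).tolist())
print('rail far inner corner/near inner (at stop), z23',P([(217,229),(222,325)],.023).round(4).tolist())
print('stop outer',P([(198,211),(213,337)],.023).round(4).tolist())
print('leadin tips outer top',P([(354,195),(354,352)],.022).round(4).tolist())
```

```text
plate [[0.5624, -0.1738], [0.5564, -0.2932], [0.4845, -0.2906], [0.4913, -0.1726]] c [ 0.5237 -0.2326] [np.float64(0.071), np.float64(0.1195), np.float64(0.0719), np.float64(0.1181)]
head 86.92979686500291
bridge [[0.5571, -0.0325], [0.5608, -0.0716], [0.4448, -0.0778], [0.4388, -0.0365]] [ 0.5004 -0.0546]
bush [[0.5232, -0.0531], [0.4785, -0.0549]]
rail far inner corner/near inner (at stop), z23 [[0.5408, -0.0134], [0.4528, -0.014]]
stop outer [[0.5549, 0.0019], [0.4403, -0.0052]]
leadin tips outer top [[0.5776, -0.1287], [0.4341, -0.1358]]
```

Run:
```python
from h import *
print(bot.tip_extent, [a for a in dir(bot) if a[0]!='_'])
goto([.596,-.229,.09],-87.2);goto([.596,-.229,.02],-87.2)
```

```text
0.011 ['Unreachable', 'camera', 'get_calibration', 'get_obs', 'job_done', 'look_for', 'outline_of', 'tip_extent']
d [1.208 1.465 3.397] w [ 0.   -0.    0.28] x [0.999 0.049 0.   ] tcp [ 0.5304 -0.1604  0.2599] t 3.15 F [-0.6 -0.1 -1. ] q [-0.29  0.34  0.19  1.42 -0.    2.77]
d [1.208 1.465 4.797] w [ 0.   -0.    0.28] x [0.999 0.049 0.   ] tcp [ 0.5304 -0.1604  0.2599] t 3.15 F [-0.6 -0.1 -1. ] q [-0.29  0.34  0.19  1.42 -0.    2.77]
```

Call:
drive_tool:
  rows:
    - {"dx":1.21,"dy":1.46,"dz":2.5,"wx":0,"wy":0,"wz":0.28,"hand":50}
    - {"dx":1.21,"dy":1.46,"dz":2.5,"wx":0,"wy":0,"wz":0.28,"hand":50}
    - {"dx":1.21,"dy":1.46,"dz":2.5,"wx":0,"wy":0,"wz":0.28,"hand":50}
    - {"dx":1.21,"dy":1.46,"dz":2.5,"wx":0,"wy":0,"wz":0.28,"hand":50}
    - {"dx":1.21,"dy":1.46,"dz":3.3,"wx":0,"wy":0,"wz":0.28,"hand":50}
    - {"dx":1.21,"dy":1.46,"dz":4.0,"wx":0,"wy":0,"wz":0.28,"hand":50}
    - {"dx":1.21,"dy":1.46,"dz":4.5,"wx":0,"wy":0,"wz":0.28,"hand":50}
    - {"dx":1.21,"dy":1.46,"dz":4.75,"wx":0,"wy":0,"wz":0.28,"hand":50}
    - {"dx":1.21,"dy":1.46,"dz":4.9,"wx":0,"wy":0,"wz":0.28,"hand":50}
    - {"dx":1.21,"dy":1.46,"dz":4.9,"wx":0,"wy":0,"wz":0.28,"hand":50}
    - {"dx":1.21,"dy":1.46,"dz":4.9,"wx":0,"wy":0,"wz":0.28,"hand":50}

```text
clock: 4.25
eef_pos: [0.5972, -0.2292, 0.0166]
tool_rot: [1.0, 0.024, 0.001, 0.001]
ft_force: [0.6, -0.7, 0.7]
grip_width: 0.05
grasp_force: 0.0
```

Call:
drive_tool:
  rows:
    - {"dx":-0.12,"dy":0,"dz":0.03,"wx":0,"wy":0,"wz":0,"hand":50}
    - {"dx":-0.24,"dy":0,"dz":0.03,"wx":0,"wy":0,"wz":0,"hand":50}
    - {"dx":-0.32,"dy":0,"dz":0.03,"wx":0,"wy":0,"wz":0,"hand":50}
    - {"dx":-0.38,"dy":0,"dz":0.03,"wx":0,"wy":0,"wz":0,"hand":50}
    - {"dx":-0.44,"dy":0,"dz":0.03,"wx":0,"wy":0,"wz":0,"hand":50}
    - {"dx":-0.5,"dy":0,"dz":0.03,"wx":0,"wy":0,"wz":0,"hand":50}
    - {"dx":-0.56,"dy":0,"dz":0.03,"wx":0,"wy":0,"wz":0,"hand":50}
    - {"dx":-0.62,"dy":0,"dz":0.03,"wx":0,"wy":0,"wz":0,"hand":50}
    - {"dx":-0.68,"dy":0,"dz":0.03,"wx":0,"wy":0,"wz":0,"hand":50}
    - {"dx":-0.74,"dy":0,"dz":0.03,"wx":0,"wy":0,"wz":0,"hand":50}
    - {"dx":-0.8,"dy":0,"dz":0.03,"wx":0,"wy":0,"wz":0,"hand":50}
    - {"dx":-0.8,"dy":0,"dz":0.03,"wx":0,"wy":0,"wz":0,"hand":50}

```text
clock: 5.45
eef_pos: [0.5557, -0.231, 0.0135]
tool_rot: [1.0, 0.024, -0.0, 0.0]
ft_force: [1.2, 0.9, 1.6]
grip_width: 0.05
grasp_force: 0.7
```

Call:
drive_tool:
  rows:
    - {"dx":0.2,"dy":0,"dz":0,"wx":0,"wy":0,"wz":0,"hand":50}
    - {"dx":0.4,"dy":0,"dz":0,"wx":0,"wy":0,"wz":0,"hand":50}
    - {"dx":0.5,"dy":0,"dz":-1,"wx":0,"wy":0,"wz":0,"hand":50}
    - {"dx":0.5,"dy":0,"dz":-2,"wx":0,"wy":0,"wz":0,"hand":50}
    - {"dx":0.5,"dy":0,"dz":-3,"wx":0,"wy":0,"wz":0,"hand":50}
    - {"dx":-0.95,"dy":-0.74,"dz":-4.9,"wx":0,"wy":0,"wz":-18,"hand":50}
    - {"dx":-0.95,"dy":-0.74,"dz":-4.9,"wx":0,"wy":0,"wz":-18,"hand":50}
    - {"dx":-0.95,"dy":-0.74,"dz":-4.9,"wx":0,"wy":0,"wz":-18,"hand":50}
    - {"dx":-0.95,"dy":-0.74,"dz":-4.9,"wx":0,"wy":0,"wz":-18,"hand":50}
    - {"dx":-0.95,"dy":-0.74,"dz":-4.9,"wx":0,"wy":0,"wz":-18,"hand":50}
    - {"dx":-0.95,"dy":-0.74,"dz":-4.9,"wx":0,"wy":0,"wz":-18,"hand":50}
    - {"dx":-0.95,"dy":-0.74,"dz":-4.9,"wx":0,"wy":0,"wz":-18,"hand":50}
    - {"dx":-0.95,"dy":-0.74,"dz":-4.9,"wx":0,"wy":0,"wz":-18,"hand":50}
    - {"dx":-0.95,"dy":-0.74,"dz":-4.9,"wx":0,"wy":0,"wz":-18,"hand":50}
    - {"dx":-0.95,"dy":-0.74,"dz":-4.9,"wx":0,"wy":0,"wz":-18,"hand":50}
    - {"dx":-0.95,"dy":-0.74,"dz":-4.9,"wx":0,"wy":0,"wz":-18,"hand":50}
    - {"dx":-0.95,"dy":-0.74,"dz":-4.9,"wx":0,"wy":0,"wz":-18,"hand":50}
    - {"dx":-0.95,"dy":-0.74,"dz":-4.9,"wx":0,"wy":0,"wz":-18,"hand":50}

```text
clock: 7.25
eef_pos: [0.5072, -0.196, 0.2581]
tool_rot: [0.69, 0.724, -0.0, -0.0]
ft_force: [0.3, 0.3, 0.4]
grip_width: 0.0504
grasp_force: 0.0
```

Run:
```python
from h import *
o=bot.get_obs(); C=cam('wrist',o); im=bot.camera('wrist')
cv2.imwrite('pics/w2.png',cv2.cvtColor(cv2.resize(im,(800,600)),cv2.COLOR_RGB2BGR))
print(o['clock'],o['eef_pos'],o['joint_pos'])
```

```text
7.25 [ 0.50715129 -0.19600656  0.25813488] [-3.68723910e-01  3.22922645e-01  1.57740725e-01  1.40617549e+00
 -1.44848718e-04  1.15493553e+00]
```

View pics/w2.png

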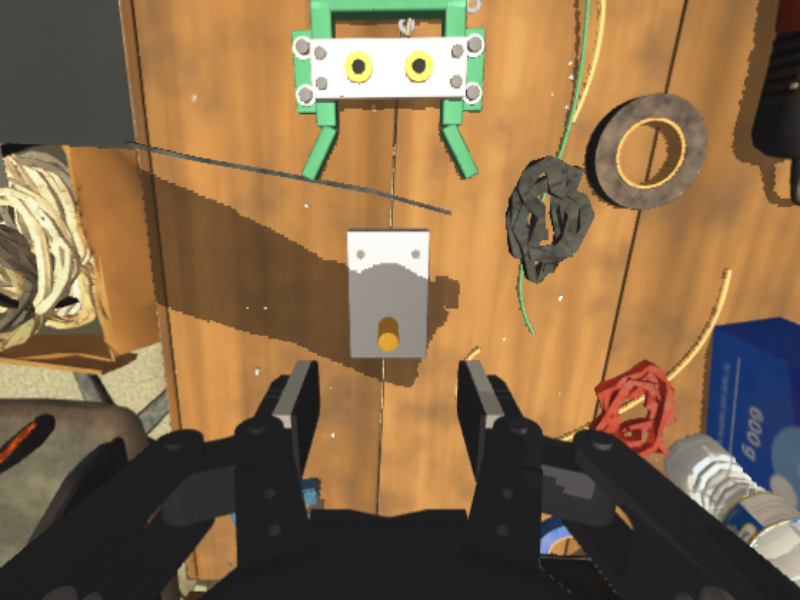

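The plate is now square to the jig. Its top corners are at (347,230), (429,230), (427,357) and (350,357), the bushings at (358,67) and (419,66), and the lead-in tips at (304,178) and (476,177).

Run:
```python
from h import *
C=cam('wrist',bot.get_obs()); s=.7
P=lambda l,z:np.array([onz(C,np.array(p)*s,z)[:2] for p in l])
pl=P([(347,230),(429,230),(427,357),(350,357)],.02)
b=P([(312,38),(466,38),(466,98),(312,99)],.035)
bu=P([(358,66),(419,65)],.041); ti=P([(302,178),(478,177)],.022)
o=b.mean(0);a=b[1]+b[2]-b[0]-b[3]; a/=np.linalg.norm(a); h=np.array([-a[1],a[0]]); o=o-.022*h
print('heading',np.degrees(np.arctan2(h[1],h[0])),'orig',o,'bush head',np.degrees(np.arctan2(*(bu[1]-bu[0])[::-1]))+90)
for n,q in [('plate',pl),('bush',bu),('tips',ti),('bridge',b)]:
    print(n,[((p-o)@h).round(4).tolist() for p in q],[((p-o)@a).round(4).tolist() for p in q])
d=pl[0]-pl[3]+pl[1]-pl[2]; print('plate head',np.degrees(np.arctan2(d[1],d[0])),pl.mean(0))
for s_ in (-.25,):
  t=o+s_*h; goto([*t,.1],np.degrees(np.arctan2(a[1],a[0]))); goto([*t,.014],np.degrees(np.arctan2(a[1],a[0])))
```

```text
heading 92.84072380101576 orig [ 0.50215578 -0.07653838] bush head 93.50836851507769
plate [-0.0994, -0.0996, -0.2192, -0.219] [-0.0363, 0.0342, 0.0353, -0.0372]
bush [0.0228, 0.0233] [-0.0225, 0.0218]
tips [-0.0562, -0.0558] [-0.0718, 0.0732]
bridge [0.0423, 0.0419, 0.0021, 0.0017] [-0.0559, 0.056, 0.0581, -0.0582]
plate head 92.90326551429875 [ 0.50905101 -0.23567654]
d [-2.609  0.027  3.163] w [-0.01 -0.   -0.03] x [-0.05   0.999  0.   ] tcp [ 0.5071 -0.196   0.2581] t 7.3 F [-0.5  0.3 -0.6] q [-0.37  0.32  0.16  1.41 -0.    1.15]
d [-2.609  0.028  4.883] w [-0.01 -0.   -0.03] x [-0.05   0.999  0.   ] tcp [ 0.5071 -0.196   0.2581] t 7.3 F [-0.5  0.3 -0.6] q [-0.37  0.32  0.16  1.41 -0.    1.15]
```

Call:
drive_tool:
  rows:
    - {"dx":-1,"dy":0.03,"dz":0,"wx":0,"wy":0,"wz":0,"hand":50}
    - {"dx":-2,"dy":0.03,"dz":0.5,"wx":0,"wy":0,"wz":0,"hand":50}
    - {"dx":-2.6,"dy":0.03,"dz":1.2,"wx":0,"wy":0,"wz":0,"hand":50}
    - {"dx":-2.6,"dy":0.03,"dz":2,"wx":0,"wy":0,"wz":0,"hand":50}
    - {"dx":-2.6,"dy":0.03,"dz":2.8,"wx":0,"wy":0,"wz":0,"hand":50}
    - {"dx":-2.6,"dy":0.03,"dz":3.6,"wx":0,"wy":0,"wz":0,"hand":50}
    - {"dx":-2.6,"dy":0.03,"dz":4.3,"wx":0,"wy":0,"wz":0,"hand":50}
    - {"dx":-2.6,"dy":0.03,"dz":4.75,"wx":0,"wy":0,"wz":0,"hand":50}
    - {"dx":-2.6,"dy":0.03,"dz":4.88,"wx":0,"wy":0,"wz":0,"hand":50}
    - {"dx":-2.6,"dy":0.03,"dz":4.88,"wx":0,"wy":0,"wz":0,"hand":50}
    - {"dx":-2.6,"dy":0.03,"dz":4.88,"wx":0,"wy":0,"wz":0,"hand":50}

```text
clock: 8.4
eef_pos: [0.5157, -0.3265, 0.0157]
tool_rot: [0.69, 0.724, 0.0, 0.001]
ft_force: [-0.4, 0.3, -0.0]
grip_width: 0.0499
grasp_force: 0.0
```

Call:
drive_tool:
  rows:
    - {"dx":0.15,"dy":0,"dz":0.02,"wx":0,"wy":0,"wz":0,"hand":50}
    - {"dx":0.28,"dy":0,"dz":0.02,"wx":0,"wy":0,"wz":0,"hand":50}
    - {"dx":0.36,"dy":0,"dz":0.02,"wx":0,"wy":0,"wz":0,"hand":50}
    - {"dx":0.44,"dy":0,"dz":0.02,"wx":0,"wy":0,"wz":0,"hand":50}
    - {"dx":0.52,"dy":0,"dz":0.02,"wx":0,"wy":0,"wz":0,"hand":50}
    - {"dx":0.6,"dy":0,"dz":0.02,"wx":0,"wy":0,"wz":0,"hand":50}
    - {"dx":0.7,"dy":0,"dz":0.02,"wx":0,"wy":0,"wz":0,"hand":50}
    - {"dx":0.8,"dy":0,"dz":0.02,"wx":0,"wy":0,"wz":0,"hand":50}
    - {"dx":0.9,"dy":0,"dz":0.02,"wx":0,"wy":0,"wz":0,"hand":50}
    - {"dx":1.0,"dy":0,"dz":0.02,"wx":0,"wy":0,"wz":0,"hand":50}
    - {"dx":1.1,"dy":0,"dz":0.02,"wx":0,"wy":0,"wz":0,"hand":50}
    - {"dx":1.2,"dy":0,"dz":0.02,"wx":0,"wy":0,"wz":0,"hand":50}
    - {"dx":1.3,"dy":0,"dz":0.02,"wx":0,"wy":0,"wz":0,"hand":50}
    - {"dx":1.4,"dy":0,"dz":0.02,"wx":0,"wy":0,"wz":0,"hand":50}
    - {"dx":1.5,"dy":0,"dz":0.02,"wx":0,"wy":0,"wz":0,"hand":50}
    - {"dx":1.6,"dy":0,"dz":0.02,"wx":0,"wy":0,"wz":0,"hand":50}
    - {"dx":1.7,"dy":0,"dz":0.02,"wx":0,"wy":0,"wz":0,"hand":50}
    - {"dx":1.8,"dy":0,"dz":0.02,"wx":0,"wy":0,"wz":0,"hand":50}
    - {"dx":1.9,"dy":0,"dz":0.02,"wx":0,"wy":0,"wz":0,"hand":50}
    - {"dx":1.9,"dy":0,"dz":0.02,"wx":0,"wy":0,"wz":0,"hand":50}

```text
clock: 10.4
eef_pos: [0.5097, -0.2296, 0.013]
tool_rot: [0.689, 0.724, 0.0, -0.001]
ft_force: [-0.0, -0.6, 1.0]
grip_width: 0.0504
grasp_force: 0.4
```

Run:
```python
from h import *
o=bot.get_obs(); im=bot.camera('wrist')
cv2.imwrite('pics/w3.png',cv2.cvtColor(cv2.resize(im,(800,600)),cv2.COLOR_RGB2BGR))
print(o['clock'],o['eef_pos'],o['ft_force'])
```

```text
10.4 [ 0.50974986 -0.22955184  0.01302074] [-0.01791804 -0.6397591   0.95336971]
```

View pics/w3.png

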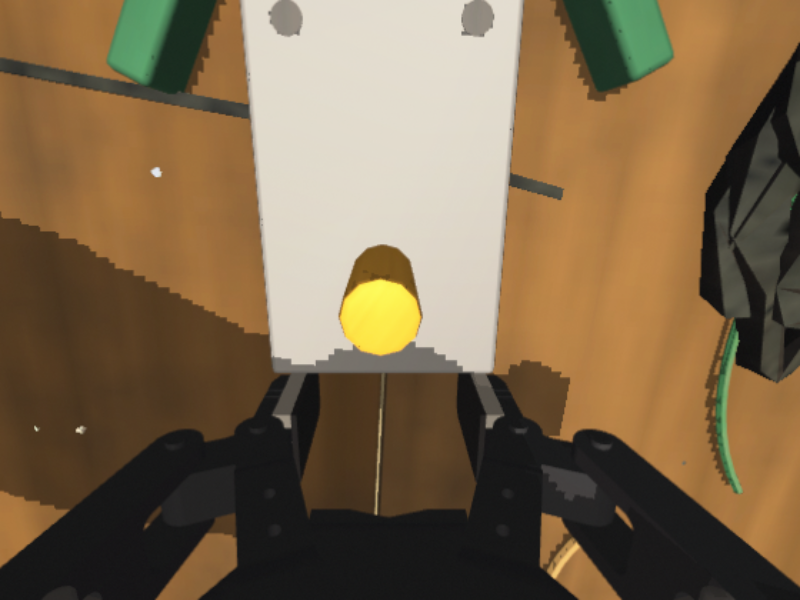

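The plate sits square against both fingertips, with its trailing edge at row ~372, centred between the lead-ins at (150,85) and (620,85). The pin is clear of the hand, so I'll carry on.

Call:
drive_tool:
  rows:
    - {"dx":0.06,"dy":0,"dz":0,"wx":0,"wy":0,"wz":0,"hand":50}
    - {"dx":0.14,"dy":0,"dz":0,"wx":0,"wy":0,"wz":0,"hand":50}
    - {"dx":0.23,"dy":0,"dz":0,"wx":0,"wy":0,"wz":0,"hand":50}
    - {"dx":0.32,"dy":0,"dz":0,"wx":0,"wy":0,"wz":0,"hand":50}
    - {"dx":0.41,"dy":0,"dz":0,"wx":0,"wy":0,"wz":0,"hand":50}
    - {"dx":0.5,"dy":0,"dz":0,"wx":0,"wy":0,"wz":0,"hand":50}
    - {"dx":0.59,"dy":0,"dz":0,"wx":0,"wy":0,"wz":0,"hand":50}
    - {"dx":0.68,"dy":0,"dz":0,"wx":0,"wy":0,"wz":0,"hand":50}
    - {"dx":0.77,"dy":0,"dz":0,"wx":0,"wy":0,"wz":0,"hand":50}
    - {"dx":0.86,"dy":0,"dz":0,"wx":0,"wy":0,"wz":0,"hand":50}
    - {"dx":0.95,"dy":0,"dz":0,"wx":0,"wy":0,"wz":0,"hand":50}
    - {"dx":1.04,"dy":0,"dz":0,"wx":0,"wy":0,"wz":0,"hand":50}
    - {"dx":1.13,"dy":0,"dz":0,"wx":0,"wy":0,"wz":0,"hand":50}
    - {"dx":1.22,"dy":0,"dz":0,"wx":0,"wy":0,"wz":0,"hand":50}
    - {"dx":1.3,"dy":0,"dz":0,"wx":0,"wy":0,"wz":0,"hand":50}
    - {"dx":1.38,"dy":0,"dz":0,"wx":0,"wy":0,"wz":0,"hand":50}
    - {"dx":1.45,"dy":0,"dz":0,"wx":0,"wy":0,"wz":0,"hand":50}
    - {"dx":1.5,"dy":0,"dz":0,"wx":0,"wy":0,"wz":0,"hand":50}
    - {"dx":1.5,"dy":0,"dz":0,"wx":0,"wy":0,"wz":0,"hand":50}

```text
clock: 12.35
eef_pos: [0.5064, -0.1554, 0.0133]
tool_rot: [0.69, 0.724, 0.0, -0.0]
ft_force: [-0.8, -0.6, 0.1]
grip_width: 0.0499
grasp_force: 0.0
```

Call:
drive_tool:
  rows:
    - {"dx":0.02,"dy":0,"dz":0,"wx":0,"wy":0,"wz":0,"hand":50}
    - {"dx":0.05,"dy":0,"dz":0,"wx":0,"wy":0,"wz":0,"hand":50}
    - {"dx":0.08,"dy":0,"dz":0,"wx":0,"wy":0,"wz":0,"hand":50}
    - {"dx":0.11,"dy":0,"dz":0,"wx":0,"wy":0,"wz":0,"hand":50}
    - {"dx":0.14,"dy":0,"dz":0,"wx":0,"wy":0,"wz":0,"hand":50}
    - {"dx":0.16,"dy":0,"dz":0,"wx":0,"wy":0,"wz":0,"hand":50}
    - {"dx":0.18,"dy":0,"dz":0,"wx":0,"wy":0,"wz":0,"hand":50}
    - {"dx":0.18,"dy":0,"dz":0,"wx":0,"wy":0,"wz":0,"hand":50}

```text
clock: 13.15
eef_pos: [0.5061, -0.1469, 0.0134]
tool_rot: [0.69, 0.724, 0.0, -0.0]
ft_force: [0.4, -1.7, 0.4]
grip_width: 0.0499
grasp_force: 0.9
```

Call:
drive_tool:
  rows:
    - {"dx":0.02,"dy":0,"dz":0,"wx":0,"wy":0,"wz":0,"hand":50}
    - {"dx":0.04,"dy":0,"dz":0,"wx":0,"wy":0,"wz":0,"hand":50}
    - {"dx":0.04,"dy":0,"dz":0,"wx":0,"wy":0,"wz":0,"hand":50}

```text
clock: 13.45
eef_pos: [0.506, -0.145, 0.0134]
tool_rot: [0.69, 0.724, 0.0, 0.0]
ft_force: [-0.0, -2.1, 0.0]
grip_width: 0.0502
grasp_force: 1.0
```

Call:
drive_tool:
  rows:
    - {"dx":0.015,"dy":0,"dz":0,"wx":0,"wy":0,"wz":0,"hand":50}
    - {"dx":0.03,"dy":0,"dz":0,"wx":0,"wy":0,"wz":0,"hand":50}
    - {"dx":0.03,"dy":0,"dz":0,"wx":0,"wy":0,"wz":0,"hand":50}

```text
clock: 13.75
eef_pos: [0.5061, -0.1446, 0.0134]
tool_rot: [0.69, 0.724, -0.001, 0.001]
ft_force: [1.4, -5.1, -0.2]
grip_width: 0.0498
grasp_force: 2.8
```

The force is rising at the expected place, so I'll press a little more to confirm the stop.

Call:
drive_tool:
  rows:
    - {"dx":0.015,"dy":0,"dz":0,"wx":0,"wy":0,"wz":0,"hand":50}
    - {"dx":0.03,"dy":0,"dz":0,"wx":0,"wy":0,"wz":0,"hand":50}
    - {"dx":0.03,"dy":0,"dz":0,"wx":0,"wy":0,"wz":0,"hand":50}
    - {"dx":0.03,"dy":0,"dz":0,"wx":0,"wy":0,"wz":0,"hand":50}

```text
clock: 14.15
eef_pos: [0.5062, -0.1445, 0.0135]
tool_rot: [0.69, 0.724, -0.002, 0.002]
ft_force: [-0.2, -9.2, -2.2]
grip_width: 0.0497
grasp_force: 4.6
```

Call:
drive_tool:
  rows:
    - {"dx":-0.1,"dy":0,"dz":0,"wx":0,"wy":0,"wz":0,"hand":50}
    - {"dx":-0.4,"dy":0,"dz":0,"wx":0,"wy":0,"wz":0,"hand":50}
    - {"dx":-0.8,"dy":0,"dz":0,"wx":0,"wy":0,"wz":0,"hand":50}
    - {"dx":-1.0,"dy":0,"dz":-0.3,"wx":0,"wy":0,"wz":0,"hand":50}
    - {"dx":-1.0,"dy":0,"dz":-1.2,"wx":0,"wy":0,"wz":0,"hand":50}
    - {"dx":-1.0,"dy":0,"dz":-2.2,"wx":0,"wy":0,"wz":0,"hand":50}
    - {"dx":-1.0,"dy":0,"dz":-3.2,"wx":0,"wy":0,"wz":0,"hand":50}
    - {"dx":-0.9,"dy":0,"dz":-4.2,"wx":0,"wy":0,"wz":0,"hand":50}
    - {"dx":-0.9,"dy":0,"dz":-4.6,"wx":0,"wy":0,"wz":0,"hand":50}
    - {"dx":-0.9,"dy":0,"dz":-4.6,"wx":0,"wy":0,"wz":0,"hand":50}
    - {"dx":-0.9,"dy":0,"dz":-4.6,"wx":0,"wy":0,"wz":0,"hand":50}

```text
clock: 15.25
eef_pos: [0.5078, -0.1872, 0.2432]
tool_rot: [0.69, 0.724, 0.0, -0.0]
ft_force: [-0.0, -0.3, -0.5]
grip_width: 0.0499
grasp_force: 0.0
```

Run:
```python
from h import *
o=bot.get_obs(); im=bot.camera('wrist')
cv2.imwrite('pics/w4.png',cv2.cvtColor(cv2.resize(im,(800,600)),cv2.COLOR_RGB2BGR))
print(o['clock'],o['eef_pos'],o['ft_force'])
```

```text
15.25 [ 0.50776779 -0.18716076  0.24318391] [-0.04910463 -0.34522103 -0.48244329]
```

View pics/w4.png

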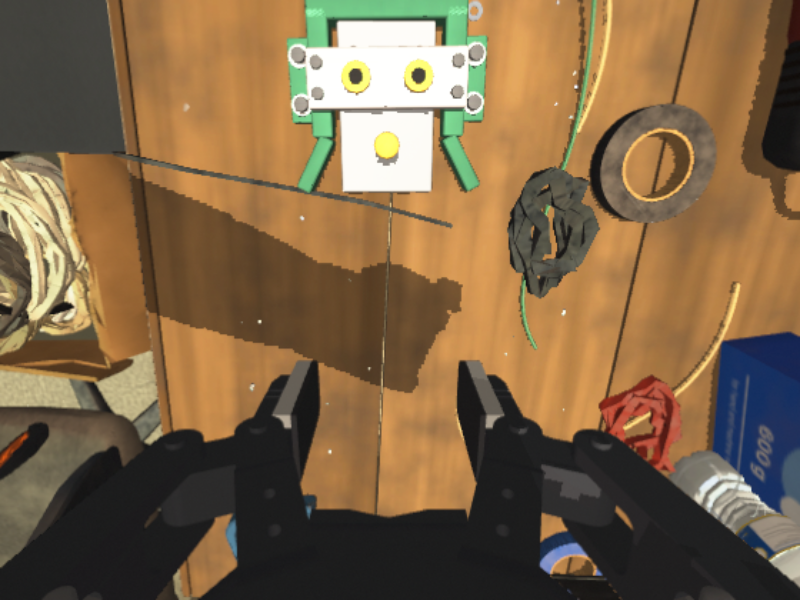

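The plate is under the bridge. Its leading edge meets the stop at row ~19 and its trailing edge is at row ~191, just past the lead-in tips. The pin is clear and upright, and the hand is well away.

```bash
python3 -c "
from h import *
print(bot.job_done())"
```

```text
the job is handed in; nothing more can be done
None
```

I pushed the blank flat under the bridge until it was home against the end stop (the force rose to about 9 N there), then took the hand away and handed the job in at about 15 s.

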